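# Set up a truffle for inspection and dim the ring lamp to five

### The arm

A 6-joint arm with a two-finger parallel gripper is mounted at the origin on the work surface. World frame = base frame: x ahead of the robot, y to its left, z up, the work surface at z = 0. Lengths are in mm, angles in degrees, forces in N, time in s.
With the tool pointing down it reaches from about 300 to 850 mm from the base axis. Payload 4.2 kg.
Tool frame: the origin (TCP) lies at the very end of the fingers, on their centre line; the grasp point (between the pads) lies 19 mm behind it (env.grip_depth is the distance from the TCP to the grasp point, in mm); z points along the fingers, y is the line along which they close (so a half turn about z gives the same grasp; the last joint's range is limited). The gripper opens to 91 mm and grips with 3 to 60 N. Pads are 32 mm wide; open, the fingers measure 118 mm over their backs; the gripper's body (76 mm by 178 mm) begins 60 mm behind the grasp point.
Start: joints at [-70.703, 18.312, 89.639, -0, 72.044, -1.146], TCP at [200.839, -538.802, 213.976] pointing down, gripper open.
Joint ranges: [-177.97, 177.97], [-48.28, 115.42], [12.27, 149.76], [-77.06, 257.06], [2.81, 150.46], [-146.56, 146.56]. Speed limits (degrees/s): [147.25, 147.25, 180, 180, 180, 180].

### API

Orientations are given as [roll, pitch, yaw] about the fixed x, y, z axes, in that order (R = Rz(yaw) Ry(pitch) Rx(roll)).
In Python, from workcell import env, cams gives the robot as it stands.
- The arm moves only by the tool apply_moves, never from a script. Its argument "deltas" is a list of rows, each a list of 5 numbers: the shift along the tool's x, y, z in m, then the turn about the tool's z in rad, then the opening, from -1 (shut) to 1 (fully open), so that 0 is half open. In form: [[tx, ty, tz, roll, gripper], ...]. A call has 1 to 5 rows; each row is the pose to reach, as a shift and turn from the pose commanded when the call began, along the tool's axes at that moment; what a row does not reach only later rows make up. A row lasts 1/10 s, in which the tool goes at most 50 mm and 8.59 degrees, less where a joint would pass 70% of its speed; a pose out of reach is approached as far as the arm can. A call with a gripper value outside its range is refused whole. The fingers move at their own pace and stop on an object; "grip_force" is the grip in N (left out, the last holds). Time passes only in rows, so rows that repeat a pose let the fingers close. It gives the time, the measured TCP pose, the force, the opening and the grip force at its end, in the units of the state.
- env.state(): the state, without advancing time (a new reading comes with each control period).
- cams.grab_frame(name): name is "scene" or "top" or "wrist"; returns the picture (480x640x3 uint8, blue, green, red); there is no depth.
- cams.get_calibration(name): a dict with "mtx" (3x3 intrinsics, pixels), "eye" and "attitude" of the camera in the world; the wrist camera has in their place "tool_from_camera" (4x4, takes a point from camera to tool coordinates, whose origin is the TCP and whose axes are the flange's). Camera axes: x right, y down, z forward; pixel columns grow to the right and rows downward; lengths in mm; the calibration is good to about 2 mm. A picture is of the moment at which its call begins: read the wrist's pose just before it. get_calibration takes no time and is no camera call.
- env.job_done(): hands the job in; it is judged then, once.
The state is a dict: "time_s": time; "qpos": joint angles; "qvel": joint speeds; "effort": joint torques, N m; "ee_pos": TCP position; "ee_rot": TCP orientation; "force": force on the tool from outside, world axes, zero at the start; "torque": the same for the moment, N m; "gripper_width": finger opening in mm; "gripper_force": force on a finger pad.
Only numpy, scipy, OpenCV 4.12 (cv2) and the standard library are available. Lean on these libraries where they do the work, as an engineer would, in place of code of your own. Each camera call takes 0.05 s, during which the arm holds its last target. There are 200 camera calls.

### The job

Take the clean dark truffle out of the crate and set it down gently in the middle of the white dish, then slide the magnifier with the orange tab along its rail until it stops over the dish, and then push the red-tipped switch lever over to its far side, away from the robot. Last, roll the knurled dimmer wheel with a fingertip, its top away from the robot to turn the lamp up, until it rests at five clicks from its low end, with the red pointer on the green line. Leave the yellow truffle, the brush and the jar where they are.

Things in the scene. Friction and masses are not known exactly. Their poses are not given: they have to be found in the camera images.
- station: Fixed inspection station, grey base 210 (x) by 450 (y) by 25 mm. Origin: centre of underside; x points away from the robot, y to the left, yaw up to 0.2 rad. On it, in mm: dish at (0,40); switch block 70x50, 50 high, at (-20,-85); white dimmer console 130x80, top at 70, at (-20,-168); steel rail of 6 mm radius along y at x=90, height 140, posts at y=-15 and 217.
- dish_in (a point): Centre of the inner floor of the fixed white dish, a shallow plate of 55 mm rim radius, 12 mm high.
- dark_lump: The clean truffle, dark brown (nearly black), a knobbly rigid lump 52 (its x) by 44 (its y) by 42 mm high, about 45 g, lying loose in the black crate. Origin: centre of its underside, on the crate's floor; z up.
- dark_lump_mid (a point): Point in the middle of the dark truffle, 20 mm above its underside.
- yellow_lump: An uncleaned truffle, mustard yellow, same size and shape, in the same crate about 110 mm from the dark one (which of the two lies nearer the robot varies). To be left alone. Origin: centre of its underside.
- crate: Fixed black slatted crate, 250 (x) by 170 (y) by 50 mm high, walls and floor 6 mm. Origin: centre of its underside.
- lens_tab (a point): Centre of the top of the orange tab, 30 (x) by 12 (y) by 34 mm tall, on the magnifier carriage; 179 mm above the table. The arm below it is 18 mm wide (y), its top at 146 mm. The round black magnifier with ring lamp (43 mm radius, 128 to 146 mm above the table) is centred 55 mm on the near (-x) side of the tab. It all slides along the station's y.
- lens (a joint): Position of the magnifier carriage: 0 = far left end of its travel; grows as it is slid along the station's -y (to the right); 0.15 m = at its stop with the magnifier over the dish. Starts between 0 and 0.02. Sliding friction about 1.5 N; it stays where it is left.
- switch_tip (a point): Centre of the red ball (13 mm radius) at the end of the switch lever; the lever is 55 mm long and turns about the station's y axis, its pivot 47 mm above the table and 20 mm on the near side of the station's centre.
- switch (a joint): Angle of the switch lever: 0 = leaning to the robot (-x, off), 1.0 rad = at its stop leaning away (+x, on). Friction 0.06 N m; stays where it is left.
- wheel_top (a point): Fixed point at the top of the knurled dimmer wheel's rim, 84 mm above the table, 14 mm above the console. The wheel: upright steel disc, 30 mm radius, 14 mm wide, turning about the station's y. It is sprung: gives downwards at 3 N, then 2 N per mm, up to 8 mm. A fingertip pressed on it with 5 to 10 N and moved along the station's x rolls it by friction.
- wheel (a joint): Dimmer wheel's angle: 0 = low end; grows as its top is rolled away from the robot (+x). It clicks every 0.349 rad (20 degrees, 10.5 mm of rim) and, let go, snaps to the nearest click (within 0.05); leaving a click takes about 2 to 3 N at the rim. Stops just past 0 and 10 clicks. Wanted: click 5 (1.745 rad). Starts between 0 and 2 clicks.
- pointer_mark (a point): Middle of the red pointer on the paper scale on the console's top, beside the wheel. It is moved by the wheel, 9 mm along the station's +x per click; the scale has 11 ticks 9 mm apart.
- green_line (a point): Middle of the broad green line, the tick of click 5, on that scale (fixed to the station).
- brush: Brush with blue handle, 200 mm long, lying loose beyond the station; bystander. Origin: middle of its length, on the table.
- jar: Amber jar with yellow cap, 30 mm radius, 80 mm high, loose, beyond the station; bystander. Origin: centre of its underside.

How it is judged:
By the outcome, as a careful person would: the job done as asked, in the order asked, and still so for the second after the job is handed in, with the robot touching nothing.
It also fails if it takes over 67 s, if anything falls off the work surface, if the arm or the gripper's body presses on something with over 40 N, if the wrist force passes 120 N, or if a joint passes its speed limit or range.

## Working session

There is one attempt and no reset: what is moved stays moved. The work goes in short steps, Python scripts to look and compute and a tool call to move; the robot and the scene stay as the last step left them, time stands still between calls to the robot, and variables do not carry over. Pictures are saved under pics/ and viewed, at most 10 in all, crops included, and the job is handed in when it is done.

Besides the shell and the picture viewer there is one more tool, called after ">>>" as name([rows], argument=value, ...), one row to a line, values as JSON. apply_moves: Moves the arm, as the interface text tells. Its arguments: {"type":"object","properties":{"deltas":{"type":"array"},"grip_force":{"type":"number"}},"required":["deltas"]}

```bash
mkdir -p pics; ls
python3 - <<'E'
from workcell import env,cams
import cv2
s=env.state();print(s)
for n in("scene","top","wrist"):
    print(n,cams.get_calibration(n))
for n in("scene","top"):
    cv2.imwrite(f"pics/{n}0.png",cams.grab_frame(n))
E
```

```text
pics
{'time_s': 0.0, 'qpos': array([-7.07028939e+01,  1.83499155e+01,  8.97074468e+01,  5.57096130e-04,
        7.20424626e+01, -1.14404521e+00]), 'qvel': array([ 0.01200806, -0.02386937, -0.03651369,  0.02341211, -0.07145   ,
       -0.15167489]), 'effort': array([ 1.96117151e-03, -4.12466168e+01, -2.31972420e+01,  7.29023502e-02,
        4.56717331e-02, -1.47909363e-04]), 'ee_pos': array([ 200.66881732, -538.30432502,  213.13052029]), 'ee_rot': array([-1.79900206e+02, -2.52265602e-03,  2.04409768e+01]), 'force': array([-0.13409733, -0.03342473,  0.03785509]), 'torque': array([-0.01000929,  0.0157189 , -0.01771025]), 'gripper_force': 0.0, 'gripper_width': 91.01615612093812}
scene {'mtx': array([[439.18407395,   0.        , 322.55233553],
       [  0.        , 439.18407395, 237.80812265],
       [  0.        ,   0.        ,   1.        ]]), 'eye': array([1161.93452132,  -12.26647141,  626.12280064]), 'attitude': array([-133.70416326,   -0.41600979,   86.6349976 ])}
top {'mtx': array([[561.56380265,   0.        , 317.91523048],
       [  0.        , 561.56380265, 237.50971703],
       [  0.        ,   0.        ,   1.        ]]), 'eye': array([ 459.1124598 ,   53.73398385, 1269.57503107]), 'attitude': array([-172.01914107,   -1.49670425,  -88.4033449 ])}
wrist {'mtx': array([[424.76560601,   0.        , 314.02608448],
       [  0.        , 424.76560601, 241.93255178],
       [  0.        ,   0.        ,   1.        ]]), 'tool_from_camera': array([[ 5.03797479e-04, -9.55542112e-01, -2.94854231e-01,
         8.37428274e+01],
       [ 9.99999781e-01,  6.08051642e-04, -2.61897483e-04,
         9.51581216e-01],
       [ 4.29540674e-04, -2.94854035e-01,  9.55542209e-01,
        -1.70745769e+02],
       [ 0.00000000e+00,  0.00000000e+00,  0.00000000e+00,
         1.00000000e+00]])}
```

View pics/top0.png

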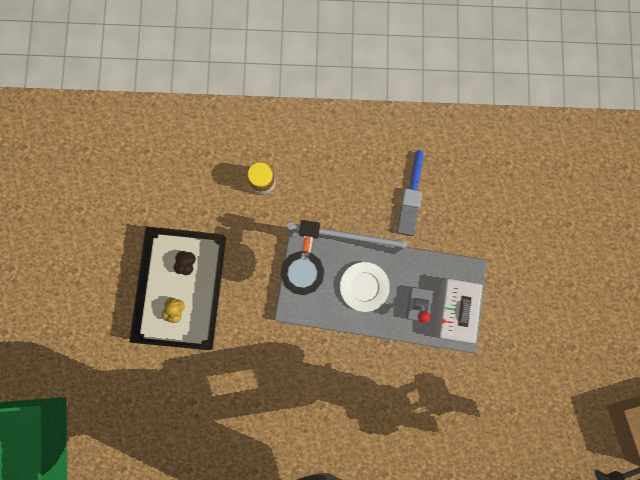

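View pics/scene0.png

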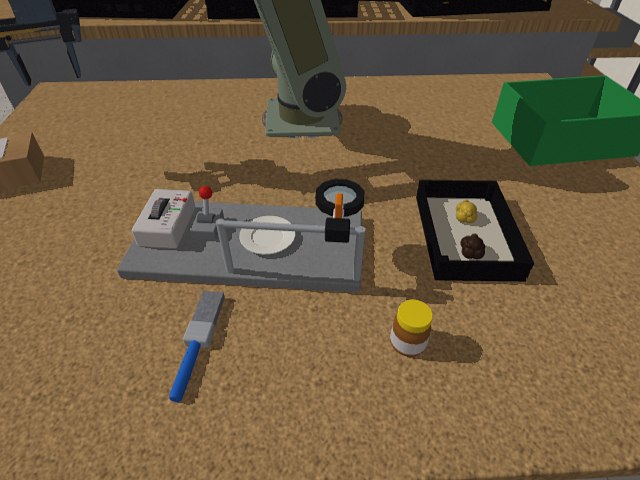

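The top view shows the dark truffle at (184,263), yellow at (174,309), dish centre (365,287), orange tab (308,243), red ball (424,317), green line (450,309), pointer (446,322) and wheel (466,311). The scene view agrees: dark truffle (472,246), tab (339,207), ball (206,192).

```bash
cat > h.py <<'E'
import numpy as np,cv2
from scipy.spatial.transform import Rotation as Ro
from workcell import env,cams
def cam(n,s=None):
    c=cams.get_calibration(n)
    if n!="wrist": return c["mtx"],np.array(c["eye"]),Ro.from_euler("xyz",c["attitude"],degrees=True).as_matrix()
    T=c["tool_from_camera"];R=Ro.from_euler("xyz",s["ee_rot"],degrees=True).as_matrix()
    return c["mtx"],s["ee_pos"]+R@T[:3,3],R@T[:3,:3]
def ray(C,p):
    d=C[2]@np.linalg.solve(C[0],[p[0],p[1],1.]);return d/np.linalg.norm(d)
def plane(C,p,z):
    d=ray(C,p);return C[1]+d*(z-C[1][2])/d[2]
def proj(C,P):
    q=C[0]@(C[2].T@(np.asarray(P,float)-C[1]));return q[:2]/q[2]
def tri(C1,p1,C2,p2):
    a,b=ray(C1,p1),ray(C2,p2);t=np.linalg.lstsq(np.c_[a,-b],C2[1]-C1[1],rcond=None)[0]
    u,v=C1[1]+a*t[0],C2[1]+b*t[1];return (u+v)/2,np.linalg.norm(u-v)
def blob(im,lo,hi,box):
    x0,y0,x1,y1=box;h=cv2.cvtColor(im[y0:y1,x0:x1],cv2.COLOR_BGR2HSV)
    m=cv2.inRange(h,np.array(lo),np.array(hi))
    cs,_=cv2.findContours(m,cv2.RETR_EXTERNAL,cv2.CHAIN_APPROX_NONE)
    if not cs:return None
    c=max(cs,key=cv2.contourArea)+np.array([x0,y0]);M=cv2.moments(c)
    return (np.array([M["m10"],M["m01"]])/M["m00"] if M["m00"] else c[:,0].mean(0)),cv2.contourArea(c),c
E
python3 - <<'E'
from h import *
np.set_printoptions(precision=1,suppress=True)
I={n:cv2.imread(f"pics/{n}0.png") for n in("top","scene")};C={n:cam(n) for n in I}
def two(name,lo,hi,bt,bs):
    a,b=blob(I["top"],lo,hi,bt),blob(I["scene"],lo,hi,bs)
    print(name,a[0],a[1],b[0],b[1],tri(C["top"],a[0],C["scene"],b[0]))
two("dark",(0,0,0),(180,255,60),(168,245,202,282),(455,230,490,263))
two("yel",(18,100,80),(35,255,255),(155,290,195,330),(450,195,485,228))
two("tab",(5,160,120),(16,255,255),(295,230,320,258),(325,185,355,222))
two("ball",(0,180,90),(4,255,255),(415,308,433,326),(195,182,217,202))
two("green",(45,100,60),(80,255,255),(440,295,462,320),(160,195,195,220))
two("ptr",(0,120,90),(8,255,255),(435,316,462,330),(165,190,195,210))
two("dish",(0,0,150),(180,60,255),(330,255,400,320),(235,213,300,255))
a=blob(I["top"],(0,0,150),(180,60,255),(330,255,400,320))
(c,ax,an)=cv2.fitEllipse(a[2]);print("dish37",c,ax,plane(C["top"],c,37))
# console top rect, z=70
k=blob(I["top"],(0,0,140),(180,60,255),(430,270,490,350))
r=cv2.minAreaRect(k[2]);P=np.array([plane(C["top"],p,70)[:2] for p in cv2.boxPoints(r)]);print("console",P, np.linalg.norm(np.diff(P,axis=0),axis=1),P.mean(0),[np.degrees(np.arctan2(*(P[i+1]-P[i])[::-1])) for i in range(3)])
# base near edge & right edge by threshold
g=cv2.cvtColor(I["top"],cv2.COLOR_BGR2HSV)
m=((g[...,1]<45)&(g[...,2]>60)).astype(np.uint8)
near=[(u,max(v for v in range(290,365) if m[v,u])) for u in range(290,465,5)]
N=np.array([plane(C["top"],p,25)[:2] for p in near]);f=np.polyfit(N[:,1],N[:,0],1);print("near edge slope yaw",-np.degrees(np.arctan(f[0])),"res",np.abs(np.polyval(f,N[:,1])-N[:,0]).max(), N[[0,-1]])
right=[(max(u for u in range(440,500) if m[v,u]),v) for v in range(268,345,5)]
N=np.array([plane(C["top"],p,25)[:2] for p in right]);f=np.polyfit(N[:,0],N[:,1],1);print("right yaw",np.degrees(np.arctan(f[0])),np.abs(np.polyval(f,N[:,0])-N[:,1]).max(),N[[0,-1]])
o=cv2.resize(I["top"][220:360,270:495],None,fx=3.5,fy=3.5,interpolation=2);cv2.imwrite("pics/c.png",o)
E
```

```text
dark [183.9 262.6] 347.5 [472.6 247.1] 433.5 (array([569.6, 322.2,  19.2]), np.float64(0.1633955173022478))
yel [172.6 310. ] 381.5 [466.  211.7] 361.0 (array([464.7, 340.1,  20.5]), np.float64(0.012789427777293142))
tab [306.5 243.9] 55.0 [337.8 201.2] 71.0 (array([600.5,  50.3, 170.4]), np.float64(2.148668409404042))
ball [425.7 317. ] 41.0 [204.9 191.9] 112.5 (array([ 464.4, -200.1,   94.3]), np.float64(2.8185270310754125))
green [450.  308.5] 5.0 [170.5 208.5] 2.0 (array([ 484.8, -262.6,   71. ]), np.float64(7.79110616941767))
ptr [444.4 320.8] 9.0 [183.1 199.2] 8.0 (array([ 458. , -246.3,   72.3]), np.float64(0.31659206022473757))
dish [364.6 286.4] 1900.5 [265.9 240.2] 1004.0 (array([528.8, -82.3,  18.7]), np.float64(2.3858617487753677))
dish37 (364.5774230957031, 286.3702697753906) (49.02967071533203, 49.41045379638672) [527.8 -79.1  37. ]
console [[ 417.1 -235.3]
 [ 548.6 -253.2]
 [ 540.4 -333.8]
 [ 409.  -314.6]] [132.7  81.  132.8] [ 478.8 -284.3] [np.float64(-7.750478800926681), np.float64(-95.78183646979727), np.float64(171.7070833571844)]
near edge slope yaw -7.488435146275659 res 1.156222044241531 [[ 445.8   82. ]
 [ 395.5 -292.2]]
right yaw -7.804277619444507 1.104066832655917 [[ 577.4 -349.9]
 [ 411.5 -327.7]]
```

View pics/c.png

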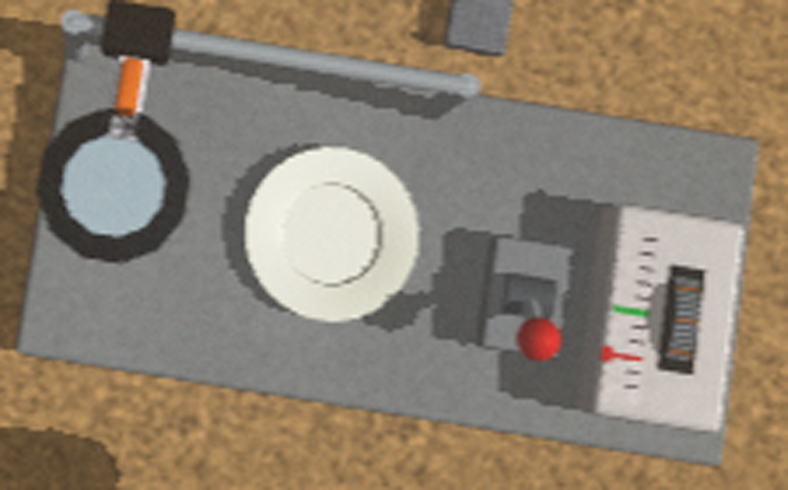

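The zoomed crop shows the pointer at about (625,356) and the green line at (631,312), both on the scale. The pointer sits on the third tick, so it reads click 2. Station yaw is about -7.7°, with its origin near (522,-120). The measurements agree with the given sizes, so I'm moving towards the crate now.

>>> apply_moves([
  [0.034, -0.036, 0, 0.12, 1],
  [0.069, -0.072, 0, 0.24, 1],
  [0.103, -0.109, 0, 0.36, 1],
  [0.138, -0.145, 0, 0.49, 1],
  [0.172, -0.181, 0, 0.49, 1],
])

```text
time_s: 0.6
ee_pos: [298.8, -307.6, 213.7]
ee_rot: [-180.0, 0.0, -7.8]
force: [1.2, -0.3, 0.4]
gripper_width: 91.4
gripper_force: 0.0
```

>>> apply_moves([
  [0.012, -0.044, 0, 0, 1],
  [0.025, -0.088, 0, 0, 1],
  [0.038, -0.132, 0, 0, 1],
  [0.05, -0.176, 0, 0, 1],
  [0.063, -0.221, 0, 0, 1],
])

```text
time_s: 1.1
ee_pos: [390.5, -97.1, 213.9]
ee_rot: [180.0, -0.0, -7.6]
force: [1.4, -0.7, 0.1]
gripper_width: 90.9
gripper_force: 0.0
```

>>> apply_moves([
  [0.012, -0.044, 0, 0, 1],
  [0.025, -0.088, 0, 0, 1],
  [0.038, -0.132, 0, 0, 1],
  [0.05, -0.176, 0, 0, 1],
  [0.063, -0.221, 0, 0, 1],
])

```text
time_s: 1.6
ee_pos: [482.3, 113.7, 213.7]
ee_rot: [180.0, 0.0, -7.6]
force: [0.5, -0.9, -0.3]
gripper_width: 91.3
gripper_force: 0.0
```

>>> apply_moves([
  [0.012, -0.044, 0, 0, 1],
  [0.025, -0.088, 0, 0, 1],
  [0.038, -0.132, 0, 0, 1],
  [0.05, -0.176, 0, 0, 1],
  [0.063, -0.221, 0, 0, 1],
])

```text
time_s: 2.1
ee_pos: [574.1, 324.1, 213.3]
ee_rot: [179.9, 0.0, -7.6]
force: [0.6, -0.5, 0.2]
gripper_width: 91.0
gripper_force: 0.0
```

```bash
cat >> h.py <<'E'
def go(x,y,z,yaw=None,s=None):
    s=s or env.state();R=Ro.from_euler("xyz",s["ee_rot"],degrees=True).as_matrix()
    d=R.T@(np.array([x,y,z])-s["ee_pos"])
    r=0 if yaw is None else -np.radians((yaw-s["ee_rot"][2]+180)%360-180)
    print("tool delta m",np.round(d/1000,4),"roll",round(r,3))
SO=np.array([522,-119.6]);SY=np.radians(-7.7)
def stn(x,y): c,s=np.cos(SY),np.sin(SY);return SO+np.array([c*x-s*y,s*x+c*y])
def tostn(p): c,s=np.cos(SY),np.sin(SY);d=np.asarray(p)[:2]-SO;return np.array([c*d[0]+s*d[1],-s*d[0]+c*d[1]])
E
python3 - <<'E'
from h import *
np.set_printoptions(precision=1,suppress=True)
s=env.state();im=cams.grab_frame("wrist");cv2.imwrite("pics/w1.png",im)
C=cam("wrist",s);p=proj(C,[569.6,322,26]);print(p)
b=blob(im,(0,0,0),(180,255,55),tuple(int(v) for v in(max(p[0]-90,0),max(p[1]-90,0),p[0]+90,min(p[1]+90,480))))
print(b[:2],plane(C,b[0],26)); go(569.6,322,16,-7.7)
R=cv2.minAreaRect(b[2]);print(R,[plane(C,q,26)[:2] for q in cv2.boxPoints(R)])
E
```

```text
[315.9 217.4]
(array([342.5, 160.7]), 2574.5) [614.8 293.7  26. ]
tool delta m [-0.   0.   0.2] roll 0.005
((314.5, 216.5), (179.0, 179.0), 90.0) [array([654.4, 385.5]), array([635.1, 241. ]), array([475.2, 252.2]), array([497.1, 416.4])]
```

View pics/w1.png

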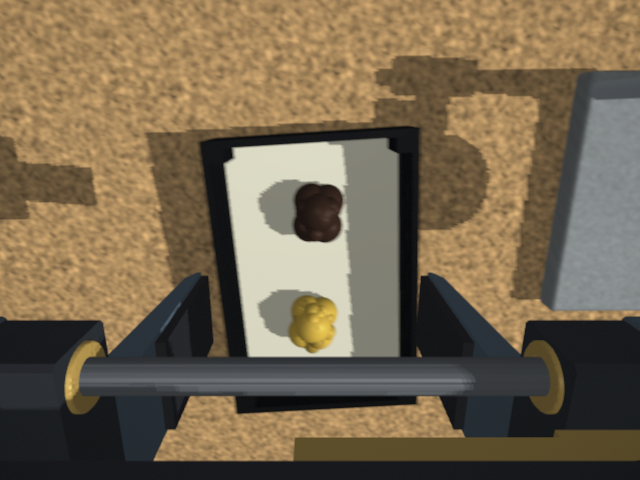

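The wrist view shows the dark truffle at about (317,213), spanning 293–342 by 183–242, with its long axis along x. Yellow is at (313,322), and the tool will close across the narrow side. I'm descending with the gripper partly open.

>>> apply_moves([
  [-0.003, 0.003, 0.03, 0, 0.5],
  [-0.003, 0.003, 0.07, 0, 0.5],
  [-0.003, 0.003, 0.11, 0, 0.5],
  [-0.003, 0.003, 0.14, 0, 0.5],
  [-0.003, 0.003, 0.16, 0, 0.5],
])

```text
time_s: 2.65
ee_pos: [568.8, 318.8, 50.6]
ee_rot: [179.8, 0.2, -7.6]
force: [0.6, 1.2, -0.5]
gripper_width: 68.2
gripper_force: 0.0
```

>>> apply_moves([
  [0, 0, 0.015, 0, 0.5],
  [0, 0, 0.025, 0, 0.5],
  [0, 0, 0.033, 0, 0.5],
  [0, 0, 0.037, 0, 0.5],
  [0, 0, 0.037, 0, 0.5],
])

```text
time_s: 3.15
ee_pos: [570.6, 319.8, 16.8]
ee_rot: [180.0, 0.0, -7.6]
force: [-0.4, -0.1, 0.1]
gripper_width: 68.7
gripper_force: 0.0
```

>>> apply_moves([
  [0, 0, 0, 0, 0.0],
  [0, 0, 0, 0, -0.2],
  [0, 0, 0, 0, -0.4],
  [0, 0, 0, 0, -0.6],
  [0, 0, 0, 0, -0.6],
], grip_force=8)

```text
time_s: 3.65
ee_pos: [570.9, 320.0, 17.4]
ee_rot: [-180.0, -0.0, -7.6]
force: [-0.7, -0.1, 0.3]
gripper_width: 44.2
gripper_force: 8.0
```

>>> apply_moves([
  [0, 0, -0.01, 0, -0.6],
  [0, 0, -0.04, 0, -0.6],
  [0, 0, -0.09, 0, -0.6],
  [0, 0, -0.14, 0, -0.6],
  [0, 0, -0.18, 0, -0.6],
])

```text
time_s: 4.15
ee_pos: [571.0, 320.1, 200.8]
ee_rot: [-179.9, -0.2, -7.6]
force: [0.5, 0.4, 0.2]
gripper_width: 43.9
gripper_force: 8.0
```

>>> apply_moves([
  [0.002, 0.02, -0.015, 0, -0.6],
  [0.003, 0.06, -0.02, 0, -0.6],
  [0.004, 0.1, -0.02, 0, -0.6],
  [0.005, 0.145, -0.02, 0, -0.6],
  [0.005, 0.19, -0.02, 0, -0.6],
])

```text
time_s: 4.65
ee_pos: [549.0, 128.5, 216.2]
ee_rot: [179.9, 0.1, -7.6]
force: [1.1, 0.0, 0.7]
gripper_width: 44.0
gripper_force: 8.0
```

>>> apply_moves([
  [0.001, 0.045, 0, 0, -0.6],
  [0.003, 0.09, 0, 0, -0.6],
  [0.004, 0.135, 0, 0, -0.6],
  [0.005, 0.175, 0, 0, -0.6],
  [0.005, 0.21, 0, 0, -0.6],
])

```text
time_s: 5.15
ee_pos: [525.6, -80.5, 216.3]
ee_rot: [180.0, 0.1, -7.7]
force: [0.7, -0.5, -0.2]
gripper_width: 44.1
gripper_force: 8.0
```

Run:
```python
from h import *
np.set_printoptions(precision=1,suppress=True)
s=env.state();print(s["ee_pos"],s["gripper_width"],stn(0,40));go(*stn(0,40),80,-7.7,s)
im=cams.grab_frame("wrist");a=im[200:480,160:480]
b=cams.grab_frame("scene")[100:300,150:450]
t=cams.grab_frame("top")[200:380,250:500]
cv2.imwrite("pics/m1.png",np.vstack([np.hstack([cv2.resize(a,(400,350)),cv2.resize(b,(400,350))]),cv2.resize(t,(800,250))]))
```

```text
[525.6 -80.5 216.3] 44.098154825213896 [527.4 -80. ]
tool delta m [ 0.  -0.   0.1] roll -0.0
```

View pics/m1.png

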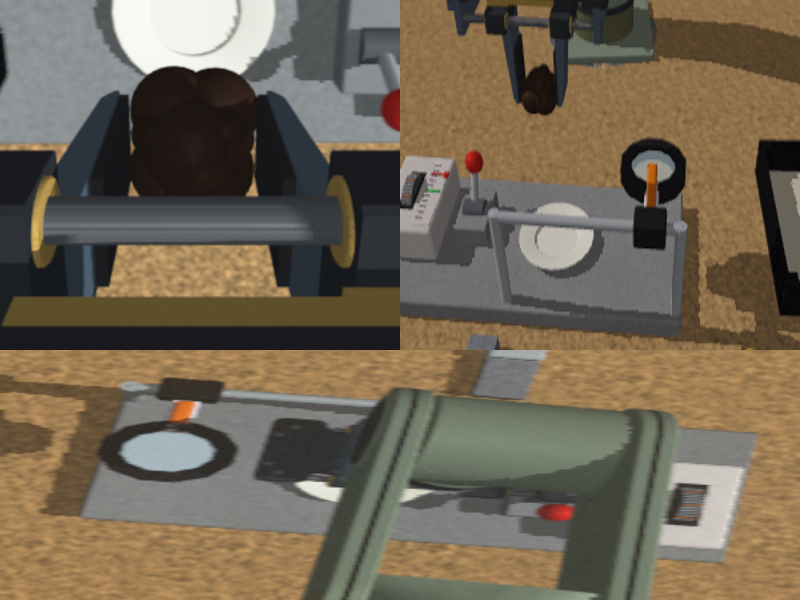

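The composite shows the truffle held between the pads, the dish under it clear, and the magnifier off to the left. The truffle sits about 2–3 mm ahead of the tool centre. I'm lowering it now.

>>> apply_moves([
  [-0.001, 0.001, 0.03, 0, -0.6],
  [-0.001, 0.001, 0.07, 0, -0.6],
  [-0.001, 0.001, 0.11, 0, -0.6],
  [-0.001, 0.001, 0.14, 0, -0.6],
  [-0.001, 0.001, 0.155, 0, -0.6],
])

```text
time_s: 5.8
ee_pos: [523.6, -77.4, 58.8]
ee_rot: [-180.0, 0.4, -7.6]
force: [-0.1, -0.2, -0.5]
gripper_width: 44.1
gripper_force: 8.0
```

>>> apply_moves([
  [0, 0, 0.006, 0, -0.6],
  [0, 0, 0.01, 0, -0.6],
  [0, 0, 0.014, 0, -0.6],
  [0, 0, 0.016, 0, -0.6],
  [0, 0, 0.016, 0, -0.6],
])

```text
time_s: 6.3
ee_pos: [526.5, -78.7, 46.4]
ee_rot: [180.0, -0.1, -7.6]
force: [0.5, -0.6, -0.7]
gripper_width: 44.2
gripper_force: 8.0
```

>>> apply_moves([
  [-0.001, 0.001, 0.001, 0, -0.6],
  [-0.001, 0.001, 0.003, 0, -0.6],
  [-0.001, 0.001, 0.004, 0, -0.6],
  [-0.001, 0.001, 0.005, 0, -0.6],
  [-0.001, 0.001, 0.005, 0, -0.6],
])

```text
time_s: 6.8
ee_pos: [525.2, -79.7, 41.4]
ee_rot: [180.0, -0.0, -7.6]
force: [-0.9, -0.3, 2.9]
gripper_width: 44.1
gripper_force: 8.0
```

Contact at about 3 N, so I'll release slowly and rise.

>>> apply_moves([
  [0, 0, 0, 0, 0.0],
  [0, 0, 0, 0, 0.1],
  [0, 0, 0, 0, 0.2],
  [0, 0, 0, 0, 0.3],
  [0, 0, 0, 0, 0.3],
])

```text
time_s: 7.3
ee_pos: [525.1, -79.6, 40.8]
ee_rot: [180.0, 0.0, -7.6]
force: [-0.1, 0.9, -0.1]
gripper_width: 59.3
gripper_force: 0.0
```

>>> apply_moves([
  [0, 0, -0.01, 0, 0.3],
  [0, 0, -0.03, 0, 0.3],
  [0, 0, -0.07, 0, 0.3],
  [0, 0, -0.12, 0, 0.3],
  [0, 0, -0.165, 0, 0.3],
])

```text
time_s: 7.8
ee_pos: [525.1, -79.6, 208.8]
ee_rot: [180.0, -0.1, -7.6]
force: [0.6, -0.3, -0.0]
gripper_width: 59.1
gripper_force: 0.0
```

>>> apply_moves([
  [-0.03, 0, -0.02, 0, -0.3],
  [-0.07, 0, -0.03, 0, -1],
  [-0.1, 0, -0.03, 0, -1],
  [-0.12, 0, -0.03, 0, -1],
  [-0.12, 0, -0.03, 0, -1],
])

```text
time_s: 8.3
ee_pos: [403.9, -63.3, 237.0]
ee_rot: [180.0, -0.0, -7.6]
force: [0.8, -0.8, -0.1]
gripper_width: 21.8
gripper_force: 0.0
```

Run:
```python
from h import *
np.set_printoptions(precision=1,suppress=True)
s=env.state();print(s["ee_pos"],s["gripper_width"])
w=cams.grab_frame("wrist");sc=cams.grab_frame("scene");t=cams.grab_frame("top")
for n,i in(("w",w),("s",sc),("t",t)):cv2.imwrite(f"pics/{n}2.png",i)
C=cam("wrist",s);P=np.r_[stn(0,40),50];p=proj(C,P);print("lump px expect",p)
o=np.vstack([np.hstack([cv2.resize(w,(440,330)),cv2.resize(sc[150:300,150:350],(360,330))]),cv2.resize(t[200:340,250:500],(800,270))])
cv2.imwrite("pics/m2.png",o)
```

```text
[403.9 -63.3 237. ] 21.78810348086767
lump px expect [313.1  56.5]
```

View pics/m2.png

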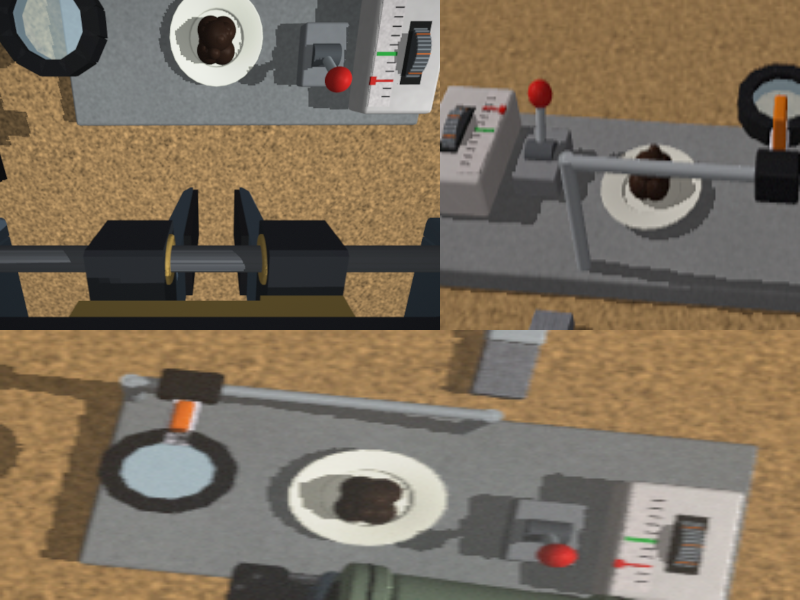

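The composite confirms the truffle resting in the middle of the dish, about (216,40) in the wrist pane. The magnifier is still at the left. Next I push the orange tab with closed fingers from its left side.

>>> apply_moves([
  [0.03, -0.031, 0, 0, -1],
  [0.06, -0.062, 0, 0, -1],
  [0.09, -0.093, 0, 0, -1],
  [0.12, -0.124, 0, 0, -1],
  [0.15, -0.155, 0, 0, -1],
])

```text
time_s: 8.95
ee_pos: [578.0, 71.5, 235.3]
ee_rot: [180.0, 0.0, -7.6]
force: [1.0, -0.6, 0.4]
gripper_width: 0.5
gripper_force: 0.0
```

>>> apply_moves([
  [0.024, -0.026, 0.01, 0, -1],
  [0.024, -0.026, 0.04, 0, -1],
  [0.024, -0.026, 0.065, 0, -1],
  [0.024, -0.026, 0.079, 0, -1],
  [0.024, -0.026, 0.079, 0, -1],
])

```text
time_s: 9.45
ee_pos: [602.2, 92.7, 153.6]
ee_rot: [179.9, 0.3, -7.6]
force: [0.1, 1.4, 0.2]
gripper_width: 0.7
gripper_force: 0.0
```

Run:
```python
from h import *
np.set_printoptions(precision=1,suppress=True)
s=env.state();print(s["ee_pos"],s["force"],s["gripper_width"],"stn",tostn(s["ee_pos"]))
t=cv2.imread("pics/t2.png");sc=cv2.imread("pics/s2.png")
# tab top end in both views
for n,i,b in(("top",t,(295,230,320,258)),("scene",sc,(325,185,355,222))):
    r=blob(i,(5,160,120),(16,255,255),b);q=plane(cam(n),r[0],170);print(n,q,tostn(q),cv2.boundingRect(r[2]))
```

```text
[602.2  92.7 153.6] [0.1 1.4 0.2] 0.6546989580844103 stn [ 51.  221.2]
top [600.7  51.4 170. ] [ 55. 180.] (304, 237, 6, 16)
scene [597.6  49.8 170. ] [ 52.2 178. ] (335, 193, 7, 24)
```

>>> apply_moves([
  [0, 0.01, -0.004, 0, -1],
  [0, 0.02, -0.004, 0, -1],
  [0, 0.03, -0.004, 0, -1],
  [0, 0.045, -0.004, 0, -1],
  [0, 0.06, -0.004, 0, -1],
])

```text
time_s: 9.95
ee_pos: [595.3, 31.9, 162.0]
ee_rot: [-180.0, -0.2, -7.6]
force: [1.4, 1.2, 1.3]
gripper_width: 0.4
gripper_force: 1.0
```

>>> apply_moves([
  [0, 0.015, 0, 0, -1],
  [0, 0.03, 0, 0, -1],
  [0, 0.045, 0, 0, -1],
  [0, 0.06, 0, 0, -1],
  [0, 0.075, 0, 0, -1],
])

```text
time_s: 10.45
ee_pos: [584.5, -42.4, 160.9]
ee_rot: [180.0, 0.0, -7.6]
force: [0.8, 2.4, 1.4]
gripper_width: 0.3
gripper_force: 1.0
```

>>> apply_moves([
  [0, 0.005, 0, 0, -1],
  [0, 0.01, 0, 0, -1],
  [0, 0.015, 0, 0, -1],
  [0, 0.018, 0, 0, -1],
  [0, 0.02, 0, 0, -1],
])

```text
time_s: 10.95
ee_pos: [581.9, -60.9, 160.8]
ee_rot: [-180.0, 0.0, -7.6]
force: [-0.6, 1.7, 0.5]
gripper_width: 0.7
gripper_force: 0.8
```

>>> apply_moves([
  [0, 0.002, 0, 0, -1],
  [0, 0.004, 0, 0, -1],
  [0, 0.005, 0, 0, -1],
  [0, 0.006, 0, 0, -1],
  [0, 0.006, 0, 0, -1],
])

```text
time_s: 11.45
ee_pos: [581.1, -67.1, 160.8]
ee_rot: [180.0, 0.0, -7.6]
force: [-0.1, 1.0, -0.6]
gripper_width: 0.7
gripper_force: 0.5
```

>>> apply_moves([
  [0, 0.001, 0, 0, -1],
  [0, 0.001, 0, 0, -1],
  [0, 0.002, 0, 0, -1],
  [0, 0.002, 0, 0, -1],
  [0, 0.002, 0, 0, -1],
])

```text
time_s: 11.95
ee_pos: [581.1, -69.1, 160.9]
ee_rot: [180.0, -0.0, -7.6]
force: [-0.3, 1.0, -0.3]
gripper_width: 0.4
gripper_force: 0.5
```

>>> apply_moves([
  [0, 0.001, 0, 0, -1],
  [0, 0.002, 0, 0, -1],
  [0, 0.003, 0, 0, -1],
  [0, 0.003, 0, 0, -1],
  [0, 0.003, 0, 0, -1],
])

```text
time_s: 12.45
ee_pos: [580.8, -70.5, 160.9]
ee_rot: [-179.8, 0.0, -7.6]
force: [-0.3, 4.9, -0.4]
gripper_width: 0.6
gripper_force: 2.9
```

>>> apply_moves([
  [0, 0.001, 0, 0, -1],
  [0, 0.002, 0, 0, -1],
  [0, 0.002, 0, 0, -1],
  [0, 0.002, 0, 0, -1],
  [0, 0.002, 0, 0, -1],
])

```text
time_s: 12.95
ee_pos: [580.8, -70.6, 160.9]
ee_rot: [-179.6, -0.0, -7.7]
force: [1.9, 11.4, 0.0]
gripper_width: 0.8
gripper_force: 5.4
```

>>> apply_moves([
  [0, -0.004, 0, 0, -1],
  [0, -0.02, -0.01, 0, -1],
  [0, -0.02, -0.05, 0, -1],
  [0, -0.02, -0.08, 0, -1],
  [0, -0.02, -0.08, 0, -1],
])

```text
time_s: 13.45
ee_pos: [586.1, -54.0, 246.9]
ee_rot: [180.0, -0.7, -7.6]
force: [0.2, -0.4, -0.1]
gripper_width: 0.4
gripper_force: 0.0
```

Run:
```python
from h import *
np.set_printoptions(precision=1,suppress=True)
s=env.state();print(s["ee_pos"])
t=cams.grab_frame("top");sc=cams.grab_frame("scene");cv2.imwrite("pics/t3.png",t);cv2.imwrite("pics/s3.png",sc)
r=blob(sc,(5,160,120),(16,255,255),(220,170,330,225))
if r: q=plane(cam("scene"),r[0],170);print("tab",q,tostn(q))
# ball & wheel from first/second views
Ct,Cs=cam("top"),cam("scene");i2=cv2.imread("pics/t2.png");s2=cv2.imread("pics/s2.png")
w=cv2.imread("pics/w2.png")
for lo in(120,):
    a=blob(i2,(0,lo,60),(4,255,255),(412,305,433,328));b=blob(s2,(0,lo,60),(6,255,255),(193,180,219,204))
    (ca,ra),(cb,rb)=cv2.minEnclosingCircle(a[2]),cv2.minEnclosingCircle(b[2])
    P,e=tri(Ct,ca,Cs,cb);print("ball",ca,ra,cb,rb,P,e,tostn(P))
# wheel slot centre in top crop px (682,320)->full
p=np.array([270+682/3.5,220+320/3.5]);q=plane(Ct,p,70);print("wheel",q,tostn(q))
for nm,p in(("ptr",(270+625/3.5,220+356/3.5)),("grn",(270+631/3.5,220+312/3.5))):q=plane(Ct,p,70);print(nm,q,tostn(q))
print("predict wheel tip at",stn(-20,-168))
```

```text
[586.1 -54.  246.9]
tab [579.7 -89.3 170. ] [53.1 37.8]
ball (424.0, 316.5) 6.18475866317749 (205.0, 192.0) 6.708303928375244 [ 465.6 -198.1   94.7] 0.32737404978779205 [-45.4 -85.3]
wheel [ 478.9 -290.7   70. ] [ -19.8 -175.4]
ptr [ 456.2 -255.7   70. ] [ -47.  -143.7]
grn [ 482.8 -259.5   70. ] [ -20.1 -143.9]
predict wheel tip at [ 479.7 -283.4]
```

Lens tab is against its stop, with 11 N of reaction and station y about 38–40. The ball is at station (-45,-85), z 95, which fits the lever geometry. Next is the switch.

>>> apply_moves([
  [-0.03, 0.032, 0, 0, -1],
  [-0.06, 0.064, 0, 0, -1],
  [-0.09, 0.096, 0, 0, -1],
  [-0.12, 0.128, 0, 0, -1],
  [-0.15, 0.158, 0, 0, -1],
])

```text
time_s: 14.05
ee_pos: [411.2, -191.3, 239.7]
ee_rot: [-180.0, 0.1, -7.6]
force: [0.8, -0.6, 0.9]
gripper_width: 0.2
gripper_force: 0.0
```

>>> apply_moves([
  [0, 0, 0.03, 0, -1],
  [0, 0, 0.07, 0, -1],
  [0, 0, 0.11, 0, -1],
  [0, 0, 0.14, 0, -1],
  [0, 0, 0.158, 0, -1],
])

```text
time_s: 14.55
ee_pos: [410.9, -189.6, 79.7]
ee_rot: [-179.9, 0.4, -7.6]
force: [-0.1, -0.3, 0.5]
gripper_width: 0.6
gripper_force: 0.0
```

>>> apply_moves([
  [0, 0, 0, 0, -1],
  [0.005, 0, 0, 0, -1],
  [0.01, 0, 0, 0, -1],
  [0.015, 0, 0, 0, -1],
  [0.02, 0, 0, 0, -1],
])

```text
time_s: 15.05
ee_pos: [434.4, -193.7, 83.8]
ee_rot: [180.0, -0.1, -7.6]
force: [-0.0, 0.4, 0.5]
gripper_width: 0.5
gripper_force: 0.0
```

>>> apply_moves([
  [0.006, 0, 0, 0, -1],
  [0.014, 0, 0, 0, -1],
  [0.022, 0, 0, 0, -1],
  [0.03, 0, 0, 0, -1],
  [0.038, 0, 0, 0, -1],
])

```text
time_s: 15.55
ee_pos: [471.9, -198.6, 82.9]
ee_rot: [180.0, -0.0, -7.6]
force: [-1.3, 0.2, 1.3]
gripper_width: 0.6
gripper_force: 0.8
```

>>> apply_moves([
  [0.004, 0, 0, 0, -1],
  [0.008, 0, 0, 0, -1],
  [0.011, 0, 0, 0, -1],
  [0.013, 0, 0, 0, -1],
  [0.013, 0, 0, 0, -1],
])

```text
time_s: 16.05
ee_pos: [483.9, -200.1, 82.7]
ee_rot: [-180.0, 0.0, -7.6]
force: [0.1, -0.3, -0.9]
gripper_width: 0.5
gripper_force: 0.2
```

>>> apply_moves([
  [0.002, 0, 0, 0, -1],
  [0.003, 0, 0, 0, -1],
  [0.005, 0, 0, 0, -1],
  [0.006, 0, 0, 0, -1],
  [0.006, 0, 0, 0, -1],
])

```text
time_s: 16.55
ee_pos: [489.9, -201.0, 82.9]
ee_rot: [180.0, -0.0, -7.6]
force: [-0.4, 0.1, -1.4]
gripper_width: 0.3
gripper_force: 0.6
```

>>> apply_moves([
  [0.001, 0, 0, 0, -1],
  [0.002, 0, 0, 0, -1],
  [0.003, 0, 0, 0, -1],
  [0.004, 0, 0, 0, -1],
  [0.004, 0, 0, 0, -1],
])

```text
time_s: 17.05
ee_pos: [490.7, -201.0, 82.7]
ee_rot: [-180.0, 0.4, -7.6]
force: [-8.4, 0.0, 3.6]
gripper_width: 0.5
gripper_force: 4.2
```

Lever is at its stop, 8 N of reaction. I back off and go over to the wheel.

>>> apply_moves([
  [-0.02, 0, 0, 0, -1],
  [-0.04, 0, -0.005, 0, -1],
  [-0.04, 0, -0.035, 0, -1],
  [-0.04, 0, -0.035, 0, -1],
  [-0.04, 0, -0.035, 0, -1],
])

```text
time_s: 17.55
ee_pos: [455.5, -196.7, 119.0]
ee_rot: [179.9, -0.2, -7.6]
force: [0.7, -0.0, -0.2]
gripper_width: 0.6
gripper_force: 0.0
```

>>> apply_moves([
  [0, 0.03, 0, 0, -1],
  [0.01, 0.06, 0, 0, -1],
  [0.026, 0.087, 0, 0, -1],
  [0.026, 0.087, 0.01, 0, -1],
  [0.026, 0.087, 0.01, 0, -1],
])

```text
time_s: 18.05
ee_pos: [467.3, -285.4, 105.7]
ee_rot: [-179.9, 0.2, -7.7]
force: [-0.3, 0.0, -0.3]
gripper_width: 0.6
gripper_force: 0.0
```

Run:
```python
from h import *
np.set_printoptions(precision=1,suppress=True)
s=env.state();print(s["ee_pos"],tostn(s["ee_pos"]))
sc=cams.grab_frame("scene");cv2.imwrite("pics/s4.png",sc)
cv2.imwrite("pics/m4.png",cv2.resize(sc[120:270,110:380],(800,444),interpolation=2))
b=blob(sc,(0,150,60),(6,255,255),(190,170,235,215));q=plane(cam("scene"),b[0],95);print(b[:2],tostn(q))
```

```text
[ 467.3 -285.4  105.7] [ -32.  -171.6]
(array([197.6, 209.2]), 114.0) [  7.5 -85.1]
```

View pics/m4.png

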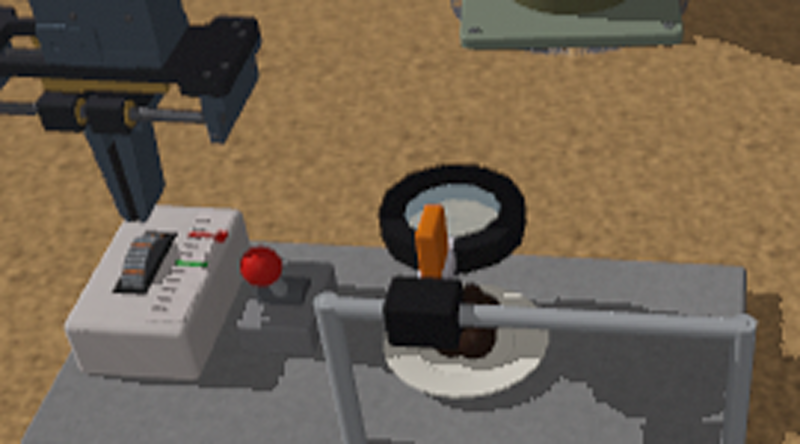

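The scene crop shows the red ball at (262,267), leaning away from the robot (station x +7.5), and the magnifier over the dish. The fingertip is at (140,218), just on the near side of the wheel at (147,260). I'm pressing down on the wheel.

>>> apply_moves([
  [0, 0, 0.008, 0, -1],
  [0, 0, 0.014, 0, -1],
  [0, 0, 0.019, 0, -1],
  [0, 0, 0.021, 0, -1],
  [0, 0, 0.021, 0, -1],
])

```text
time_s: 18.6
ee_pos: [468.1, -285.6, 86.7]
ee_rot: [-180.0, 0.0, -7.6]
force: [-0.4, -0.6, 0.6]
gripper_width: 0.5
gripper_force: 0.0
```

>>> apply_moves([
  [0, 0, 0.001, 0, -1],
  [0, 0, 0.002, 0, -1],
  [0, 0, 0.003, 0, -1],
  [0, 0, 0.003, 0, -1],
  [0, 0, 0.003, 0, -1],
])

```text
time_s: 19.1
ee_pos: [468.4, -286.0, 84.2]
ee_rot: [180.0, -0.0, -7.6]
force: [0.7, 0.3, 1.3]
gripper_width: 0.6
gripper_force: 0.8
```

>>> apply_moves([
  [0, 0, 0.001, 0, -1],
  [0, 0, 0.002, 0, -1],
  [0, 0, 0.003, 0, -1],
  [0, 0, 0.003, 0, -1],
  [0, 0, 0.003, 0, -1],
])

```text
time_s: 19.6
ee_pos: [468.9, -286.1, 81.7]
ee_rot: [180.0, -0.1, -7.6]
force: [-0.5, 0.3, 6.6]
gripper_width: 0.2
gripper_force: 3.2
```

>>> apply_moves([
  [0, 0, 0.001, 0, -1],
  [0.005, 0, 0.001, 0, -1],
  [0.01, 0, 0.001, 0, -1],
  [0.015, 0, 0.001, 0, -1],
  [0.02, 0, 0.001, 0, -1],
])

```text
time_s: 20.1
ee_pos: [485.1, -288.0, 80.1]
ee_rot: [-180.0, 0.4, -7.6]
force: [-7.3, 0.4, 9.7]
gripper_width: 0.5
gripper_force: 4.7
```

>>> apply_moves([
  [0.002, 0, 0, 0, -1],
  [0.002, 0, 0, 0, -1],
  [0.002, 0, 0, 0, -1],
])

```text
time_s: 20.4
ee_pos: [487.5, -288.3, 80.2]
ee_rot: [-180.0, 0.3, -7.6]
force: [-6.1, 1.1, 10.1]
gripper_width: 0.1
gripper_force: 4.6
```

```bash
cat > ptr.py <<'E'
from h import *
np.set_printoptions(precision=1,suppress=True)
import sys
print(env.state()["ee_pos"],tostn(env.state()["ee_pos"]),env.state()["force"])
for n in sys.argv[1:]:
    im=cams.grab_frame(n);cv2.imwrite(f"pics/p_{env.state()['time_s']:.2f}_{n}.png",im);C=cam(n)
    c=[proj(C,np.r_[stn(x,-143),71]) for x in(-70,30)]+[proj(C,np.r_[stn(x,-128),71]) for x in(-70,30)]+[proj(C,np.r_[stn(x,-157),71]) for x in(-70,30)]
    m=np.zeros(im.shape[:2],np.uint8);cv2.fillConvexPoly(m,cv2.convexHull(np.int32(c)),255)
    h=cv2.cvtColor(im,cv2.COLOR_BGR2HSV)
    for k,lo,hi in(("red",(0,110,80),(8,255,255)),("green",(45,80,50),(80,255,255))):
        v,u=np.nonzero(cv2.inRange(h,lo,hi)&m)
        if len(u): print(n,k,len(u),tostn(plane(C,(u.mean(),v.mean()),71)))
        else: print(n,k,"none")
E
python3 ptr.py scene top
```

```text
[ 487.5 -288.3   80.2] [ -11.6 -171.8] [-6.1  1.1 10.1]
scene red 3 [ -42.9 -130.4]
scene green 14 [ -17.6 -145.2]
top red 2 [ -47.9 -128.3]
top green none
```

>>> apply_moves([
  [0, 0, -0.004, 0, -1],
  [0, 0, -0.02, 0, -1],
  [-0.04, 0, -0.04, 0, -1],
  [-0.07, 0, -0.04, 0, -1],
  [-0.07, 0, -0.04, 0, -1],
])

```text
time_s: 21.0
ee_pos: [416.9, -278.2, 119.8]
ee_rot: [-179.9, 0.2, -7.7]
force: [0.6, -0.1, -0.1]
gripper_width: 0.5
gripper_force: 0.0
```

```bash
python3 ptr.py scene wrist 2>&1 | tail -5
python3 - <<'E'
from h import *
a=cams.grab_frame("scene")[170:260,110:230]
cv2.imwrite("pics/m5.png",cv2.resize(a,(800,600),interpolation=2))
E
```

```text
~~~^^^
  File "h.py", line 7, in cam
    T=c["tool_from_camera"];R=Ro.from_euler("xyz",s["ee_rot"],degrees=True).as_matrix()
                                                  ~^^^^^^^^^^
TypeError: 'NoneType' object is not subscriptable
```

View pics/m5.png

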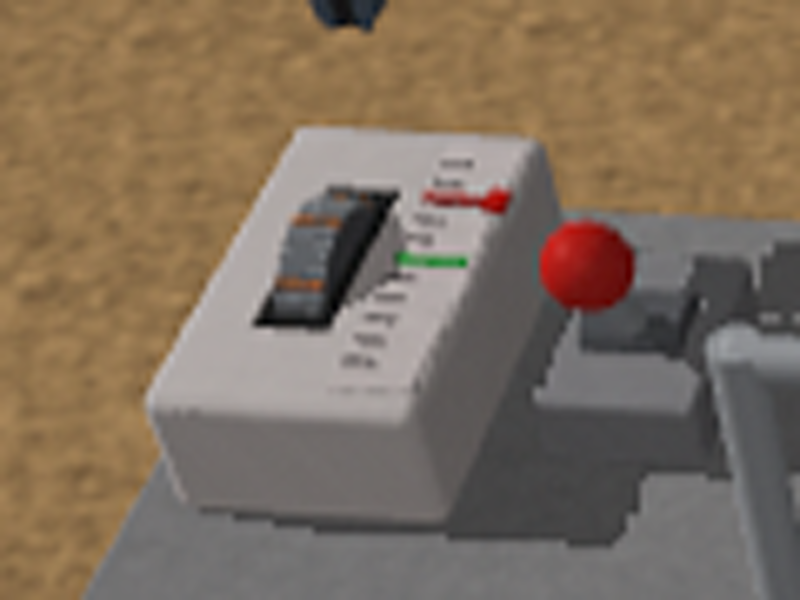

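The crop shows the pointer at (465,200), still on click 2, and the green line at (430,261). So either the first stroke slipped or the wheel snapped back. I'll compare the picture taken during the press with the ones before and after.

```bash
sed -i 's/;C=cam(n)/;C=cam(n,env.state())/' ptr.py; ls pics
python3 - <<'E'
from h import *
import glob
f=sorted(glob.glob("pics/p_*_scene.png"));A=cv2.imread("pics/s3.png");C=cam("scene")
for n in ["pics/s3.png","pics/s4.png"]+f:
    im=cv2.imread(n);h=cv2.cvtColor(im,cv2.COLOR_BGR2HSV)
    r=cv2.inRange(h,(0,110,80),(8,255,255))[190:215,165:192];v,u=np.nonzero(r)
    o=cv2.inRange(h,(5,70,60),(25,255,255))[195:222,145:170];b,a=np.nonzero(o)
    print(n,"red",len(u),u.mean()+165,v.mean()+190,"wheel orange rows",np.bincount(b+195)[195:] if len(b) else None)
E
```

```text
c.png
m1.png
m2.png
m4.png
m5.png
p_20.45_scene.png
p_20.50_top.png
p_21.05_scene.png
p_21.10_wrist.png
s2.png
s3.png
s4.png
scene0.png
t2.png
t3.png
top0.png
w1.png
w2.png
pics/s3.png red 24 181.29166666666666 199.125 wheel orange rows [6 5 5 4 6 3 3 8 1 1 0 0 0 0 0 0 7 7]
pics/s4.png red 28 183.53571428571428 201.46428571428572 wheel orange rows [6 5 5 4 6 3 3 8 1 1 0 0 0 0 0 0 7 7]
pics/p_20.45_scene.png red 12 188.08333333333334 205.25 wheel orange rows [0 0 0 0 0 1 2 2 1 1 0 0 0 0 0 0 0 0 1 8 7]
pics/p_21.05_scene.png red 30 182.8 201.6 wheel orange rows [6 5 5 4 7 3 3 5 8 1 0 0 0 0 0 0 0 8 5]
```

Run:
```python
from h import *
for n in ["pics/s4.png","pics/p_20.45_scene.png","pics/p_21.05_scene.png"]:
    im=cv2.imread(n);h=cv2.cvtColor(im,cv2.COLOR_BGR2HSV)
    r=cv2.inRange(h,(0,110,80),(8,255,255));g=cv2.inRange(h,(45,80,50),(80,255,255))
    print(n)
    for y in range(193,219): print(y,"".join("R" if r[y,x] else "G" if g[y,x] else "#" if im[y,x].sum()<150 else "." for x in range(130,205)))
```

```text
pics/s4.png
193 ......................########.............................................
194 .......................#.#..#..............................................
195 ...........................................................................
196 ...........................................................................
197 ...........................................................................
198 .............................................R........RRR..................
199 ...................................####.....RRRRRRR..RRRR..................
200 ...................................####.............RRRR...................
201 .................................#####...............RRR...................
202 ................................######.....................................
203 ...............................######..............................RR......
204 ...............................######...........................RRRRRRRR...
205 ..............................######...........................RRRRRRRRRR..
206 ..............................######........
[... 4497 characters left out ...]
..............#####...........................RRRRRRRRRRRRRR
211 .............................####............................RRRRRRRRRRRRRR
212 .............................####............................RRRRRRRRRRRRRR
213 .............................###..............................RRRRRRRRRRRR.
214 .............................###...............................RRRRRRRRRRR.
215 ....................#........##.................................RRRRRRRR...
216 ....................#.......###............................................
217 ...................#######..##.............................................
218 ..................############.............................................
```

During the press the pointer crept forward only about 0.4 click before the finger slipped, since the stroke was too quick. I'll repeat it more slowly.

>>> apply_moves([
  [0.025, 0, 0, 0, -1],
  [0.05, 0, 0.01, 0, -1],
  [0.051, 0, 0.028, 0, -1],
  [0.051, 0, 0.034, 0, -1],
  [0.051, 0, 0.037, 0, -1],
])

```text
time_s: 21.65
ee_pos: [471.9, -285.9, 82.4]
ee_rot: [-179.9, 0.0, -7.6]
force: [0.1, 1.5, 5.8]
gripper_width: 0.7
gripper_force: 2.7
```

>>> apply_moves([
  [0, 0, 0.001, 0, -1],
  [0, 0, 0.002, 0, -1],
  [0, 0, 0.003, 0, -1],
  [0, 0, 0.003, 0, -1],
  [0, 0, 0.003, 0, -1],
])

```text
time_s: 22.15
ee_pos: [471.9, -286.0, 81.6]
ee_rot: [-180.0, -0.1, -7.7]
force: [-0.5, 2.8, 6.8]
gripper_width: 0.5
gripper_force: 3.3
```

>>> apply_moves([
  [0.001, 0, 0, 0, -1],
  [0.002, 0, 0, 0, -1],
  [0.003, 0, 0, 0, -1],
  [0.004, 0, 0, 0, -1],
  [0.005, 0, 0, 0, -1],
])

```text
time_s: 22.65
ee_pos: [473.7, -286.2, 81.0]
ee_rot: [-180.0, 0.3, -7.6]
force: [-6.2, 2.0, 6.8]
gripper_width: 0.4
gripper_force: 4.0
```

>>> apply_moves([
  [0.001, 0, 0, 0, -1],
  [0.002, 0, 0, 0, -1],
  [0.003, 0, 0, 0, -1],
  [0.004, 0, 0, 0, -1],
  [0.005, 0, 0, 0, -1],
])

```text
time_s: 23.15
ee_pos: [478.6, -287.3, 81.1]
ee_rot: [180.0, 0.3, -7.6]
force: [-6.5, 1.3, 8.0]
gripper_width: 0.4
gripper_force: 3.9
```

```bash
cat > pp.py <<'E'
from h import *
im=cams.grab_frame("scene");cv2.imwrite(f"pics/q_{env.state()['time_s']:.2f}.png",im);h=cv2.cvtColor(im,cv2.COLOR_BGR2HSV)
s=env.state();print(s["time_s"],np.round(tostn(s["ee_pos"]),1),np.round(s["force"],1))
r=cv2.inRange(h,(0,110,80),(8,255,255));v,u=np.nonzero(r[190:216,165:189]);print("red",[(int(a)+165,int(b)+190) for a,b in zip(u,v)])
E
python3 pp.py
```

```text
23.2 [ -20.4 -172. ] [-6.   0.6  7.1]
red [(183, 200), (184, 200), (185, 200), (186, 200), (183, 201), (184, 201), (185, 201), (186, 201), (184, 202), (185, 202)]
```

>>> apply_moves([
  [0.001, 0, 0.001, 0, -1],
  [0.002, 0, 0.002, 0, -1],
  [0.004, 0, 0.002, 0, -1],
  [0.006, 0, 0.002, 0, -1],
  [0.008, 0, 0.002, 0, -1],
])

```text
time_s: 23.7
ee_pos: [488.9, -288.8, 80.1]
ee_rot: [180.0, -0.0, -7.6]
force: [-3.6, 2.4, 10.2]
gripper_width: 0.2
gripper_force: 4.8
```

```bash
python3 pp.py
```

```text
23.75 [ -10.2 -172.1] [-2.7  1.   9.2]
red [(184, 203), (185, 203), (183, 204), (184, 204), (183, 205), (184, 205)]
```

The pointer jumped about one click with the firmer press. I'll keep rolling slowly.

>>> apply_moves([
  [0.001, 0, 0, 0, -1],
  [0.002, 0, 0, 0, -1],
  [0.003, 0, 0, 0, -1],
  [0.004, 0, 0, 0, -1],
  [0.004, 0, 0, 0, -1],
])

```text
time_s: 24.25
ee_pos: [491.7, -289.2, 79.8]
ee_rot: [180.0, 0.1, -7.6]
force: [-4.0, 2.9, 10.6]
gripper_width: 0.7
gripper_force: 5.0
```

```bash
python3 pp.py
```

```text
24.3 [  -6.9 -172.1] [-2.9  2.3 10.2]
red [(183, 204), (184, 204), (183, 205), (184, 205), (183, 206), (184, 206)]
```

>>> apply_moves([
  [0, 0, -0.004, 0, -1],
  [0, 0, -0.012, 0, -1],
  [0, 0, -0.02, 0, -1],
  [-0.025, 0, -0.02, 0, -1],
  [-0.025, 0, -0.02, 0, -1],
])

```text
time_s: 24.8
ee_pos: [466.1, -285.3, 98.4]
ee_rot: [-180.0, 0.1, -7.7]
force: [0.1, 0.9, -0.5]
gripper_width: 0.0
gripper_force: 0.0
```

```bash
python3 pp.py
```

```text
24.85 [ -31.6 -172. ] [ 0.9  0.2 -0.2]
red [(182, 202), (183, 202), (184, 202), (172, 203), (173, 203), (174, 203), (175, 203), (177, 203), (178, 203), (179, 203), (180, 203), (181, 203), (182, 203), (183, 203), (184, 203), (179, 204), (180, 204), (181, 204), (182, 204), (183, 204), (180, 205), (181, 205), (182, 205), (183, 205)]
```

Pointer is now at click 3 (bar at row 203, green line at 209). Two more clicks, with a press of about 10 N from the start and a slow roll.

>>> apply_moves([
  [0, 0, 0.008, 0, -1],
  [0, 0, 0.013, 0, -1],
  [0, 0, 0.016, 0, -1],
  [0, 0, 0.018, 0, -1],
  [0, 0, 0.019, 0, -1],
])

```text
time_s: 25.35
ee_pos: [469.1, -286.1, 79.7]
ee_rot: [180.0, -0.1, -7.6]
force: [-0.8, 1.6, 11.2]
gripper_width: 0.2
gripper_force: 5.2
```

>>> apply_moves([
  [0.001, 0, 0, 0, -1],
  [0.002, 0, 0, 0, -1],
  [0.003, 0, 0, 0, -1],
  [0.004, 0, 0, 0, -1],
  [0.005, 0, 0, 0, -1],
])

```text
time_s: 25.85
ee_pos: [474.7, -286.9, 80.3]
ee_rot: [180.0, -0.2, -7.6]
force: [-1.0, 1.6, 9.8]
gripper_width: 0.6
gripper_force: 4.6
```

>>> apply_moves([
  [0.001, 0, 0, 0, -1],
  [0.002, 0, 0, 0, -1],
  [0.003, 0, 0, 0, -1],
  [0.004, 0, 0, 0, -1],
  [0.005, 0, 0, 0, -1],
])

```text
time_s: 26.35
ee_pos: [476.7, -287.0, 79.6]
ee_rot: [180.0, 0.2, -7.6]
force: [-7.2, 0.3, 10.8]
gripper_width: 0.3
gripper_force: 5.3
```

```bash
python3 pp.py
```

```text
26.4 [ -22.5 -172. ] [-7.1  1.6 10.4]
red [(182, 206), (183, 206), (182, 207), (183, 207), (182, 208), (183, 208)]
```

>>> apply_moves([
  [0.001, 0, 0, 0, -1],
  [0.002, 0, 0, 0, -1],
  [0.003, 0, 0, 0, -1],
  [0.004, 0, 0, 0, -1],
  [0.005, 0, 0, 0, -1],
])

```text
time_s: 26.9
ee_pos: [484.3, -288.1, 80.2]
ee_rot: [180.0, -0.1, -7.6]
force: [-0.7, 1.7, 8.4]
gripper_width: 0.1
gripper_force: 4.7
```

```bash
python3 pp.py
```

```text
26.95 [ -14.2 -172.1] [1.3 1.4 9.9]
red [(181, 208), (182, 208), (181, 209), (182, 209), (180, 210), (181, 210), (182, 210), (181, 211)]
```

The pointer is near the green line and the drag has dropped to about 0. Lifting off.

>>> apply_moves([
  [0, 0, -0.004, 0, -1],
  [0, 0, -0.012, 0, -1],
  [0, 0, -0.03, 0, -1],
  [-0.04, 0, -0.06, 0, -1],
  [-0.08, 0, -0.08, 0, -1],
])

```text
time_s: 27.45
ee_pos: [403.8, -277.4, 159.8]
ee_rot: [180.0, -0.0, -7.5]
force: [-0.6, -1.2, 1.6]
gripper_width: 0.7
gripper_force: 0.0
```

>>> apply_moves([
  [-0.03, 0, -0.03, 0, -1],
  [-0.03, 0, -0.03, 0, -1],
])

```text
time_s: 27.65
ee_pos: [372.6, -273.6, 192.2]
ee_rot: [179.8, -0.2, -7.7]
force: [0.9, -0.5, 1.1]
gripper_width: 0.8
gripper_force: 0.0
```

```bash
python3 pp.py
python3 - <<'E'
from h import *
import glob
s=cv2.imread(sorted(glob.glob("pics/q_*.png"))[-1]);w=cams.grab_frame("wrist")
cv2.imwrite("pics/m6.png",np.hstack([cv2.resize(s[180:240,130:230],(400,240),interpolation=2),cv2.resize(w,(400,240))]))
cv2.imwrite("pics/m6.png",np.vstack([cv2.imread("pics/m6.png"),cv2.resize(s[130:390],(800,325))]))
E
```

```text
27.7 [-126.2 -172.6] [ 0.6 -1.  -0.1]
red [(169, 207), (170, 207), (174, 207), (179, 207), (180, 207), (181, 207), (182, 207), (169, 208), (170, 208), (171, 208), (172, 208), (173, 208), (174, 208), (175, 208), (176, 208), (177, 208), (178, 208), (179, 208), (180, 208), (181, 208), (178, 209), (179, 209), (180, 209), (181, 209), (179, 210), (180, 210)]
```

View pics/m6.png

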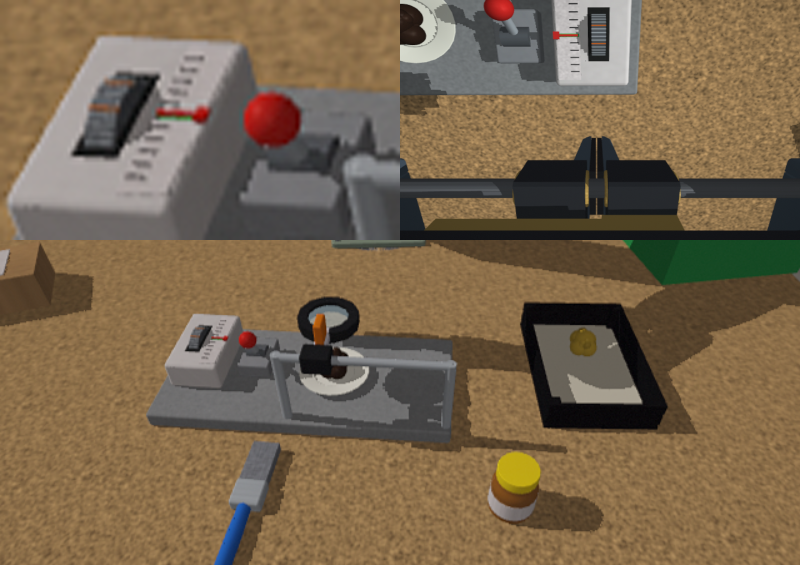

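The pointer at (183,113) covers the green line. The lever leans away from the robot, the magnifier is over the dish with the truffle in it, and the yellow truffle, brush and jar look untouched. Handing in.

```bash
python3 -c "
from workcell import env
print(env.job_done())"
```

```text
the job is handed in; nothing more can be done
None
```

I did all four steps in order and handed the job in at about 28 s: the truffle is in the dish, the magnifier is at its stop over it, the switch is on, and the dimmer is on the green line (click 5).

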